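Open the carving case and level its platform

ROBOT

A 6-joint arm with a two-finger parallel gripper is mounted at the origin on the work surface. World frame = base frame: x ahead of the robot, y to its left, z up, the work surface at z = 0. Lengths are in mm, angles in rad, forces in N, time in s.
With the tool pointing down it reaches from about 350 to 875 mm from the base axis. Payload 4.2 kg.
Tool frame: the origin (TCP) lies at the very end of the fingers, on their centre line; the grasp point (between the pads) lies 19 mm behind it; z points along the fingers, y is the direction in which the jaws open and shut (so a half turn about z gives the same grasp; the last joint's range is limited). The gripper opens to 85 mm and grips with 20 to 120 N. Pads are 22 mm wide; open, the fingers measure 114 mm over their backs; the gripper's body (76 mm by 85 mm) begins 54 mm behind the grasp point. The pads swing forward as they close: fully open they stand 13 mm farther back than shut.
Start: joints at [0.259, 0.385, 0.008, 0, -1.194, -0.259], TCP at [624.979, 0.025, 231.312] pointing down, gripper open.
Joint ranges: [-3.14, 3.14], [-1.21, 2.06], [-1.07, 1.41], [-3.16, 2.05], [-2.99, -0.16], [-3.1, 3.1]. Speed limits (rad/s): [2.79, 2.79, 3.14, 3.14, 3.14, 3.14].

INTERFACE

Orientations are given as a unit quaternion [x, y, z, w].
In Python, from bench import arm, optics, job gives the robot as it stands.
- The arm moves only by the tool send_rows, never from a script. Its argument "steps" is a list that holds one entry, the list of rows, each a list of 5 numbers: the shift along the tool's x, y, z in cm, then the turn about the tool's z in rad, then the opening, from 0 (shut) to 1 (fully open). A call has 1 to 10 rows; each row shifts and turns the pose as measured when the row begins, along the tool's axes as they then stand; what a row does not reach is not made up. A row lasts 1/12 s, in which the tool goes at most 41.7 mm and 7.16 degrees, less where a joint would pass 70% of its speed; a pose out of reach is approached as far as the arm can. A call with a gripper value outside its range is refused whole. The fingers move at their own pace and stop on an object; the grip force is fixed at half the most. Time passes only in rows, so rows that do not move let the fingers close. It gives the time, the measured TCP pose, the force and the opening at its end, in the units of the state.
- arm.read_state(): the state, without advancing time (a new reading comes with each control period).
- optics.get_image(name): name is "scene" or "side" or "wrist"; returns (picture, depth): 480x640x3 uint8, blue, green, red; 480x640 float32, mm along the optical axis (not along the pixel's ray), 0 where there is no reading.
- optics.get_calibration(name): a dict with "K" (3x3 intrinsics, pixels), "rvec" (rotation vector, rad) and "tvec" (3), from world to camera coordinates, as OpenCV has them; the wrist camera has in their place "hand_eye" (4x4, takes a point from camera to tool coordinates, whose origin is the TCP and whose axes are the flange's). Camera axes: x right, y down, z forward; pixel columns grow to the right and rows downward; lengths in mm; the calibration is good to about 2 mm. The wrist camera is an equidistant fisheye: a pixel r from the principal point sees the ray r / f radians off the axis. A picture is of the moment at which its call begins: read the wrist's pose just before it. get_calibration takes no time and is no camera call.
- job.job_done(): hands the job in, once; it reports no verdict.
The state is a dict: "clock": time; "joints": joint angles; "joint_vel": joint speeds; "joint_efforts": joint torques, N m; "position": TCP position; "ee_rot": TCP orientation; "contact_force": force on the tool from outside, world axes, zero at the start; "wrist_torque": the same for the moment, N m; "gripper_width": finger opening in mm.
Only numpy, scipy, OpenCV 4.12 (cv2) and the standard library are available. Lean on these libraries where they do the work, as an engineer would, in place of code of your own. Each camera call takes 0.05 s, during which the arm holds its last target. There are 200 camera calls.

TASK

Get the carving case ready for work: lift its hinged lid by the bar and lay it back gently until it rests against the roller of the stop stand behind the case, never letting it drop or slam. Then turn the knob of the screw inside the case until the hinged platform sits level; do not press on the platform itself. Leave everything else on the bench where it stands, and leave the lid resting on the stop.

Things in the scene. Friction and masses are not known exactly. Their poses are not given: they have to be found in the camera images.
- case: Wooden carving case fixed to the bench: open-topped box 165 mm deep (its x), 280 mm wide (its y), rim 85 mm above the bench, walls 5 mm. Origin under its centre; its x axis points from the front wall (lid's bar side) to the back wall (hinge side), y to the left, z up. Position and yaw vary.
- lid: Flat wooden lid, 165 x 280 x 8 mm, 0.3 to 0.55 kg. Origin on the hinge, mid back rim, 82.5 mm behind the case's centre, 85 mm up; hinge line = its y axis. Shut, its axes are parallel to the case's; it extends along its own -x, underside at its z = 0. Opening turns it about +y: the front edge rises and goes over to the back.
- lid_hinge (a point): Middle of the lid's hinge line (the lid's origin). The hinge is almost free: the lid falls shut unless held or past upright. It would turn to 2.2 rad, but the stop stand catches it earlier, between 1.68 and 1.82 rad open depending on where the stand is.
- lid_bar (a point): Middle of the lid's pull bar: round steel, 12 mm thick, 110 mm long, parallel to the hinge, held at its ends 40 mm out from the lid's front edge (lid x = -205, z = 4 mm), 34 mm free between bar and lid edge. Can be pinched from above, fingers closing along the case's x; it turns within the grip as the lid swings. This frame turns with the lid.
- stop: Stop stand fixed behind the case: steel upright on a base plate with a rubber roller 60 mm long, 20 mm thick, parallel to the lid's hinge. Origin on the bench under the roller's axis, which is 185 mm up. It stands 31 to 42 mm behind the hinge line and up to 70 mm left or right of its middle. The lid's outer face comes to rest on the roller.
- platform: Plywood platform inside the case, 140 x 138 x 10 mm, a white bone blank on it. Origin on its hinge, 128 mm left (+y) of the case's centre, 35 mm above the bench, at mid-thickness; hinge line = its x axis; it extends along its own -y. At the start its free right side hangs 5 to 9 degrees low. Level: its z axis is vertical.
- knob: Black knob of the tilt screw, inside the case 58 mm right of its centre. Origin on its axis, 52 mm above the bench, at the underside of its grip: an upright bar 52 mm long (its x), 14 mm thick (its y), 28 mm tall (52 to 80 mm above the bench), over a disc 50 mm across, 8 mm thick. Covered while the lid is shut.
- knob_grip (a point): Point on the knob's axis 66 mm above the bench, mid-height of its bar; turns with the knob. Clockwise from above raises the platform's free side, 0.05 rad per rad of turn; from the start it takes 1.8 to 3.0 rad clockwise to level. It can be turned past level and back, stays at one height, is stiff (about 0.12 N m) and stays where it is left.
- spray: Bystander: upright grey metal spray can, 66 mm across, 190 mm tall; origin under its centre.
- tape: Bystander: roll of yellow tape lying flat, 100 mm across, 45 mm tall; origin under its centre.
- pot: Bystander: white pot with carving tools standing in it, 72 mm across, 150 mm tall; origin under its centre.
- dustbrush: Bystander: dust brush lying on the bench, 200 mm long; lies along its own x axis.
- bone: Bystander: small white bone carving standing on a dark foot 30 x 100 mm, 121 mm tall; origin under its centre.
- sandblock: Bystander: cork sanding block 100 x 60 x 30 mm; origin under its centre.
Things that resemble listed ones, but are neither listed nor needed, are in the scene too. Leave any pink, purple or red look-alike of the stop alone.

How it is judged:
By the outcome, as a careful person would: the job done as asked, in the order asked, and still so for the second after the job is handed in, with the robot touching nothing.
It also fails if it takes over 72 s, if anything falls off the work surface, if the arm or the gripper's body presses on something with over 40 N, if the wrist force passes 120 N, or if a joint passes its speed limit or range.

## Working session

There is one attempt and no reset: what is moved stays moved. The work goes in short steps, Python scripts to look and compute and a tool call to move; the robot and the scene stay as the last step left them, time stands still between calls to the robot, and variables do not carry over. Pictures are saved under pics/ and viewed, about 8 in all and at most 12, crops included, and the job is handed in when it is done.

Besides the shell and the picture viewer there is one more tool, called after ">>>" as a command line: name --argument value ..., lists and objects as JSON in quotes. send_rows: Moves the arm, as the interface text tells. Its arguments: {"type":"object","properties":{"steps":{"type":"array","items":{"type":"array","items":{"type":"array","items":{"type":"number"}}}}},"required":["steps"]}

```bash
mkdir -p pics; ls; cat > h.py <<'E'
import numpy as np, cv2
from bench import arm, optics, job
from scipy.spatial.transform import Rotation as R
def cal(n):
    c=optics.get_calibration(n); return np.array(c["K"],float),R.from_rotvec(np.ravel(c["rvec"])).as_matrix(),np.ravel(c["tvec"]).astype(float)
def pts(n,depth):
    K,M,t=cal(n); v,u=np.mgrid[:480,:640]
    p=np.stack([(u-K[0,2])/K[0,0]*depth,(v-K[1,2])/K[1,1]*depth,depth],-1)
    return (p-t)@M
def save(n,tag):
    im,d=optics.get_image(n); cv2.imwrite(f"pics/{tag}.png",im); np.save(f"pics/{tag}.npy",d); return im,d
E
python3 - <<'E'
from h import *
for n in("scene","side"):
    save(n,n+"0"); K,M,t=cal(n); print(n,(-M.T@t).round(),K[0,0])
a=np.hstack([cv2.imread("pics/scene0.png"),cv2.imread("pics/side0.png")])
print(arm.read_state())
E
```

```text
pics
scene [1202. -267.  726.] 442.82334676077045
side [250. 840. 881.] 513.1876401165084
{'clock': 0.1, 'joints': array([ 2.58602330e-01,  3.85453794e-01,  6.75428208e-03, -4.02463312e-04,
       -1.19405195e+00, -2.58575658e-01]), 'joint_vel': array([ 0.00086974, -0.00152048,  0.00291559,  0.00104729, -0.00151171,
        0.00067168]), 'joint_efforts': array([-2.41840362e-04, -3.93318665e+01,  1.88929778e+01,  4.19793829e+00,
       -2.58899068e-03, -3.31562532e-06]), 'position': array([6.24462093e+02, 5.03683020e-03, 2.30348233e+02]), 'ee_rot': array([-7.07063382e-01,  7.07149477e-01,  6.53183730e-04, -7.50980063e-04]), 'contact_force': array([-0.08993481, -0.22526621,  0.97962671]), 'wrist_torque': array([ 0.01859538, -0.00967166, -0.04187246]), 'gripper_width': 85.34494976819725}
```

View pics/scene0.png

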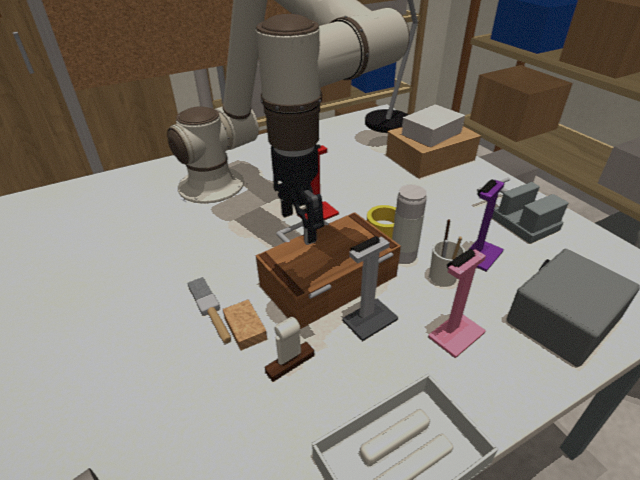

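View pics/side0.png

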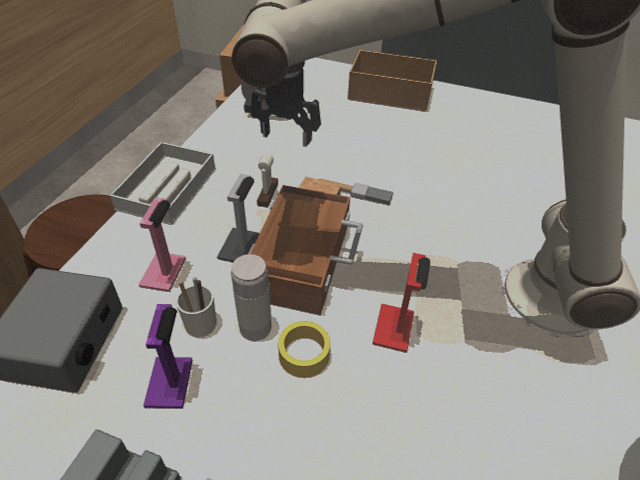

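Scene view: the case is at (328,270) with the grey stop behind it at (370,290). Red (318,185), pink (458,305) and purple (488,225) stands are look-alikes. The side view shows the case at (300,245), the bar at (350,243) and the grey stop at (238,220). The grey stand is the one meant because it is directly behind the hinge side and isn't pink, purple or red.

```bash
python3 - <<'E'
from h import *
P={}
for n in("scene","side"):
    im=cv2.imread(f"pics/{n}0.png"); d=np.load(f"pics/{n}0.npy"); p=pts(n,d); hsv=cv2.cvtColor(im,cv2.COLOR_BGR2HSV); P[n]=(im,p,hsv,d>0)
    ok=(d>0)&(abs(p[...,2]-93)<5)&(p[...,0]>400)&(p[...,0]<900)&(abs(p[...,1])<350)
    wood=ok&(hsv[...,1]>90)&(hsv[...,0]<20)
    nn,l,s,c=cv2.connectedComponentsWithStats(wood.astype(np.uint8)); i=1+s[1:,4].argmax()
    q=p[l==i]; r=cv2.minAreaRect(q[:,:2].astype(np.float32)); print(n,"lid",s[i],r,np.median(q[:,2]))
    print(" corners",cv2.boxPoints(r).round())
    # bar: grey, near z 89, in front of lid
    g=ok&(hsv[...,1]<60); nn,l,s,c=cv2.connectedComponentsWithStats(g.astype(np.uint8))
    for k in range(1,nn):
        if s[k,4]>15:
            q=p[l==k]; print("  grey",s[k],cv2.minAreaRect(q[:,:2].astype(np.float32)),np.median(q[:,2]).round(1))
    # stop top
    t=(d>0)&(p[...,2]>170)&(p[...,2]<215)&(p[...,0]>650)&(p[...,0]<900)&(p[...,1]>-150)&(p[...,1]<150)
    nn,l,s,c=cv2.connectedComponentsWithStats(t.astype(np.uint8))
    for k in range(1,nn):
        if s[k,4]>30:
            q=p[l==k]; print("  high",s[k],cv2.minAreaRect(q[:,:2].astype(np.float32)),q[:,2].max().round(1))
a=cv2.resize(P["side"][0][140:320,200:440],None,fx=3,fy=3,interpolation=cv2.INTER_CUBIC); cv2.imwrite("pics/crop1.png",a)
c=optics.get_calibration("wrist"); print(c["K"],np.round(c["hand_eye"],3))
E
```

```text
scene lid [ 256  213  145   89 5343] ((549.7174072265625, 105.26609802246094), (168.99256896972656, 283.0458984375), 6.306572914123535) 92.78197210886562
 corners [[450. 237.]
 [481. -45.]
 [649. -26.]
 [618. 255.]]
  grey [276 221  27  21 171] ((451.0895080566406, 66.4371566772461), (50.6685905456543, 72.14046478271484), 3.244335412979126) 92.9
  grey [394 228  28   9  89] ((583.8154296875, 297.60736083984375), (61.945106506347656, 24.9797420501709), 53.1320915222168) 92.9
  grey [385 252   7   6  20] ((623.848876953125, 212.8272705078125), (17.17572784423828, 7.591349124908447), 85.36931610107422) 89.5
  grey [361 282  15  10  48] ((691.4364013671875, 118.52227783203125), (30.77334213256836, 11.999493598937988), 79.1058578491211) 93.7
  grey [309 285  20  12  55] ((644.5839233398438, 28.71759033203125), (7.470333099365234, 47.79420852661133), 7.4051971435546875) 89.2
  grey [275 337   7   7  27] ((722.0492553710938, -95.81842803955078), (12.472063064575195, 5.989803314208984), 40.06990051269531) 93.7
  high [349 236  37  27 615] ((678.07568359375, 114.72178649902344), (33.570888519
[... 1003 characters left out ...]
194.72402954101562), (7.344371795654297, 28.296039581298828), 10.948593139648438) 90.0
  grey [235 298  35  18 108] ((553.121826171875, 331.3522644042969), (65.47470092773438, 29.48800277709961), 35.08832550048828) 92.6
  high [229 174  25  28 372] ((676.043212890625, 115.91494750976562), (35.043617248535156, 71.65673828125), 7.230652809143066) 196.2
[[371.64829954   0.         323.27573773]
 [  0.         371.64829954 230.15148118]
 [  0.           0.           1.        ]] [[ 0.00000e+00 -9.57000e-01 -2.90000e-01  7.44540e+01]
 [ 1.00000e+00 -0.00000e+00  1.00000e-03 -8.68000e-01]
 [-1.00000e-03 -2.90000e-01  9.57000e-01 -1.42407e+02]
 [ 0.00000e+00  0.00000e+00  0.00000e+00  1.00000e+00]]
```

View pics/crop1.png

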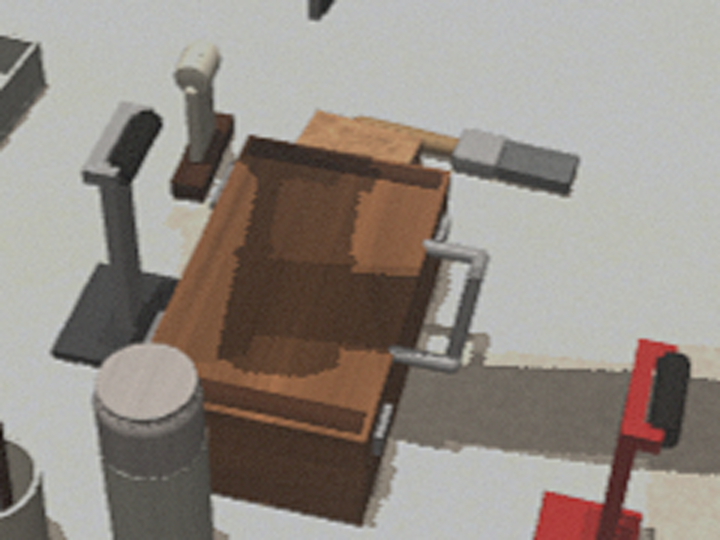

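Chosen stop: the grey stand (crop at (125,230), behind the hinge side). The bar is at (470,300) in the crop, and the red stand is in front at (660,440). From these pixels, the case yaw is about 0.112 rad, the hinge is near (631.6,115.7) and the bar near (428,94,89).

>>> send_rows --steps '[[[0,0,0,-0.112,1],[-1.92,3.08,0,0,1],[-1.92,3.08,0,0,1],[-1.92,3.08,0,0,1],[-1.92,3.08,0,0,1],[-1.92,3.08,0,0,1],[-1.92,3.08,0,0,1],[0,0,0,0,1]]]'

```text
clock: 0.77
position: [418.3, 93.5, 222.7]
ee_rot: [0.745, -0.667, -0.004, 0.006]
contact_force: [-0.1, 0.2, -0.7]
gripper_width: 85.1
```

```bash
cat >> h.py <<'E'
YAW=0.112; C=np.array([549.6,106.5,0])
def tool():
    s=arm.read_state(); return s["position"],R.from_quat(s["ee_rot"]).as_matrix(),s
def to(target):
    p,M,s=tool(); print("pos",p.round(1),"yawx",np.arctan2(M[1,0],M[0,0]).round(3),"tilt",M[:,2].round(3),"dtool cm",((np.array(target)-p)@M/10).round(2),"F",s["contact_force"].round(1),"w",s["gripper_width"].round(1),"t",s["clock"],"j",s["joints"].round(2))
def wristpts(depth):
    c=optics.get_calibration("wrist"); K=np.array(c["K"]); H=np.array(c["hand_eye"]); p,M,s=tool()
    v,u=np.mgrid[:480,:640]; x=(u-K[0,2])/K[0,0]; y=(v-K[1,2])/K[1,1]; r=np.hypot(x,y)+1e-9
    t=np.tan(np.minimum(r,1.5)); q=np.stack([x/r*t*depth,y/r*t*depth,depth],-1)
    return (q@H[:3,:3].T+H[:3,3])@M.T+p
E
python3 - <<'E'
from h import *
to([428,94,75])
im,d=save("side","s1"); p=pts("side",d); hsv=cv2.cvtColor(im,cv2.COLOR_BGR2HSV)
m=((hsv[...,0]<6)|(hsv[...,0]>174))&(hsv[...,1]>190)&(d>0)&(p[...,2]>150)
q=p[m]; print("red",len(q),q.min(0).round(),q.max(0).round())
im,d=save("wrist","w1"); p=wristpts(d)
hsv=cv2.cvtColor(im,cv2.COLOR_BGR2HSV)
m=(hsv[...,1]<70)&(d>0)&(abs(p[...,2]-92)<9)&(np.hypot(p[...,0]-428,p[...,1]-94)<90)
q=p[m]; cs,sn=np.cos(YAW),np.sin(YAW); l=(q-[631.6,115.7,85])@np.array([[cs,-sn,0],[sn,cs,0],[0,0,1]])
print(len(l),np.percentile(l,[2,25,50,75,98],axis=0).round(1))
b=l[l[:,0]<-194]; print("bar",np.percentile(b,[1,50,99],axis=0).round(1)); 
E
```

```text
Traceback (most recent call last):
  File "h.py", line 16, in to
    p,M,s=tool(); print("pos",p.round(1),"yawx",np.arctan2(M[1,0],M[0,0]).round(3),"tilt",M[:,2].round(3),"dtool cm",((np.array(target)-p)@M/10).round(2),"F",s["contact_force"].round(1),"w",s["gripper_width"].round(1),"t",s["clock"],"j",s["joints"].round(2))
                                                                                                                                                                                              ^^^^^^^^^^^^^^^^^^^^^^^^
AttributeError: 'float' object has no attribute 'round'
```

```bash
sed -i 's/s\["gripper_width"\].round(1)/round(s["gripper_width"],1)/' h.py
python3 - <<'E'
from h import *
to([428,94,75])
im,d=save("side","s1"); p=pts("side",d); hsv=cv2.cvtColor(im,cv2.COLOR_BGR2HSV)
m=((hsv[...,0]<6)|(hsv[...,0]>174))&(hsv[...,1]>190)&(d>0)&(p[...,2]>150)
q=p[m]; print("red",len(q),q.min(0).round() if len(q) else 0,q.max(0).round() if len(q) else 0)
im,d=save("wrist","w1"); p=wristpts(d)
hsv=cv2.cvtColor(im,cv2.COLOR_BGR2HSV)
m=(hsv[...,1]<70)&(d>0)&(abs(p[...,2]-92)<9)&(np.hypot(p[...,0]-428,p[...,1]-94)<90)
q=p[m]; cs,sn=np.cos(YAW),np.sin(YAW); l=(q-[631.6,115.7,85])@np.array([[cs,-sn,0],[sn,cs,0],[0,0,1]])
print(len(l))
if len(l): print(np.percentile(l,[2,25,50,75,98],axis=0).round(1)); b=l[l[:,0]<-194]; print("bar",len(b),np.percentile(b,[1,50,99],axis=0).round(1))
E
```

```text
pos [418.3  93.5 222.7] yawx -1.459 tilt [-0.015 -0.004 -1.   ] dtool cm [ 0.03 -1.19 14.76] F [-0.1  0.2 -0.7] w 85.1 t 0.7667 j [ 0.6   0.06 -0.44 -0.01 -1.08 -0.48]
red 0 0 0
3744
[[-207.8  -61.9    4.4]
 [-203.5  -52.4    8. ]
 [-198.9   -9.1    9.1]
 [-184.5   40.2    9.8]
 [-161.9   55.5   11.1]]
bar 2419 [[-208.2  -61.9    4.5]
 [-202.1   -6.8    9.1]
 [-194.7   55.3   11.2]]
```

View pics/w1.png

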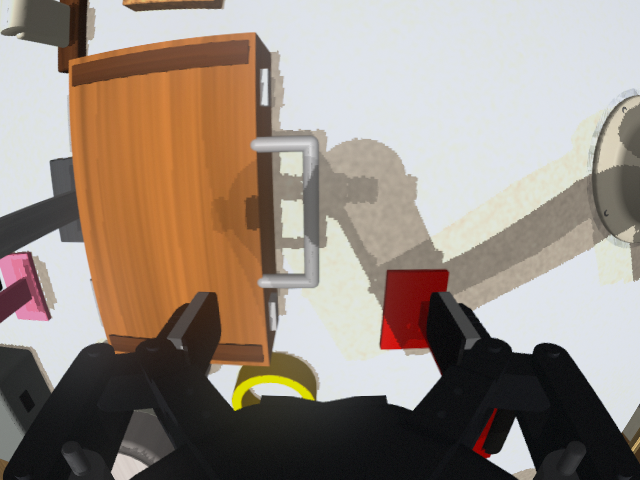

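Wrist view: the bar spans (315,145)–(310,285) and the fingers are at (200,330) and (455,330). The red stand's base is at (415,310), with its upright partly behind the right finger. I need its exact location before descending.

```bash
python3 - <<'E'
from h import *
im=cv2.imread("pics/w1.png"); d=np.load("pics/w1.npy"); p=wristpts(d); hsv=cv2.cvtColor(im,cv2.COLOR_BGR2HSV)
red=lambda h:((h[...,0]<7)|(h[...,0]>172))&(h[...,1]>180)
q=p[red(hsv)&(d>0)]; print("w",len(q))
for lo,hi in((-10,25),(25,80),(80,140),(140,220)):
    a=q[(q[:,2]>lo)&(q[:,2]<hi)]
    if len(a)>5: print(lo,hi,len(a),np.percentile(a,[2,50,98],axis=0).round())
im=cv2.imread("pics/side0.png"); d=np.load("pics/side0.npy"); p=pts("side",d); hsv=cv2.cvtColor(im,cv2.COLOR_BGR2HSV)
q=p[red(hsv)&(d>0)&(p[...,0]>200)&(p[...,0]<480)]; print("s",len(q))
for lo,hi in((-10,25),(25,80),(80,140),(140,240)):
    a=q[(q[:,2]>lo)&(q[:,2]<hi)]
    if len(a)>5: print(lo,hi,len(a),np.percentile(a,[2,50,98],axis=0).round())
E
```

```text
w 4199
-10 25 3673 [[279. 160.   7.]
 [313. 200.  10.]
 [340. 257.  17.]]
25 80 137 [[296. 195.  26.]
 [298. 214.  33.]
 [300. 225.  69.]]
80 140 10 [[297. 222.  81.]
 [297. 223.  87.]
 [297. 224. 105.]]
140 220 333 [[274. 191. 188.]
 [288. 223. 191.]
 [292. 244. 192.]]
s 12
-10 25 10 [[275. 163.   8.]
 [319. 168.   9.]
 [337. 214.  10.]]
```

>>> send_rows --steps '[[[0.45,-1.35,3.3,0,0.32],[0,0,3,0,0.32],[0,0,3,0,0.32],[0,0,0,0,0.32],[0,0,0,0,0.32],[0,0,0,0,0.32]]]'

```text
clock: 1.37
position: [443.9, 90.3, 130.1]
ee_rot: [0.744, -0.668, -0.0, 0.002]
contact_force: [-0.3, -0.0, 0.0]
gripper_width: 27.3
```

```bash
python3 - <<'E'
from h import *
to([430.1,90,70])
im,d=save("wrist","w2"); p=wristpts(d)
hsv=cv2.cvtColor(im,cv2.COLOR_BGR2HSV)
m=(hsv[...,1]<70)&(d>0)&(abs(p[...,2]-92)<9)&(np.hypot(p[...,0]-428,p[...,1]-94)<90)
q=p[m]; cs,sn=np.cos(YAW),np.sin(YAW); l=(q-[631.6,115.7,85])@np.array([[cs,-sn,0],[sn,cs,0],[0,0,1]])
b=l[(abs(l[:,1]+3)<35)&(l[:,0]<-185)]; print("bar",len(b),np.percentile(b,[1,50,99],axis=0).round(1))
print(np.polyfit(b[:,1],b[:,0],1))
E
```

```text
pos [443.9  90.3 130.1] yawx -1.462 tilt [-0.003 -0.002 -1.   ] dtool cm [-0.13  1.36  6.01] F [-0.3 -0.   0. ] w 27.3 t 1.3667 j [ 0.56  0.2  -0.54 -0.   -0.83 -0.45]
bar 2413 [[-209.   -37.4    5.2]
 [-202.4   -9.9    9.5]
 [-197.6   30.9   11.4]]
[ 3.00780989e-02 -2.02375242e+02]
```

View pics/w2.png

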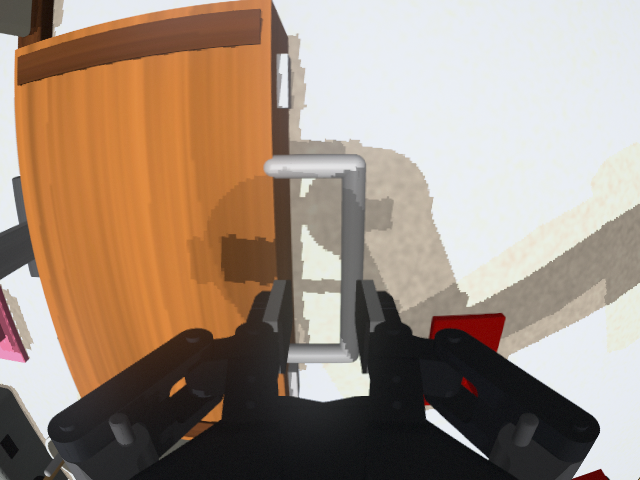

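Wrist view: the bar at column 354 runs between rows 165 and 350, about 13 mm robot-side of the jaw centre (322,310). This agrees with the computed offset.

>>> send_rows --steps '[[[-0.13,1.3,0,0,0.32],[0,0,0,0,0.32],[0,0,2,0,0.32],[0,0,0,0,0.32]]]'

```text
clock: 1.75
position: [436.9, 92.7, 116.8]
ee_rot: [0.745, -0.667, 0.003, -0.006]
contact_force: [-0.6, -1.1, -0.2]
gripper_width: 27.0
```

```bash
python3 -c "
from h import *
to([430.1,90,70])"
```

```text
pos [436.9  92.7 116.8] yawx -1.461 tilt [ 0.012  0.006 -1.   ] dtool cm [0.22 0.77 4.67] F [-0.6 -1.1 -0.2] w 27.0 t 1.75 j [ 0.58  0.21 -0.58  0.   -0.77 -0.47]
```

>>> send_rows --steps '[[[0.22,0.8,0,0,0.32],[0,0,0,0,0.32],[0,0,0,0,0.32],[0,0,0,0,0.32]]]'

```text
clock: 2.08
position: [431.9, 90.7, 121.3]
ee_rot: [0.745, -0.667, 0.004, -0.01]
contact_force: [-0.0, -0.1, -0.2]
gripper_width: 27.4
```

```bash
python3 -c "
from h import *
to([430.1,90,70])"
```

```text
pos [431.9  90.7 121.3] yawx -1.46 tilt [ 0.02   0.009 -1.   ] dtool cm [0.08 0.29 5.13] F [-0.  -0.1 -0.2] w 27.4 t 2.0833 j [ 0.58  0.19 -0.6   0.01 -0.77 -0.47]
```

>>> send_rows --steps '[[[0.05,0.15,1.2,0,0.32],[0,0,1.2,0,0.32],[0,0.05,1.2,0,0.32],[0,0,0,0,0.32],[0,0,0,0,0.32]]]'

```text
clock: 2.5
position: [434.1, 92.0, 88.3]
ee_rot: [0.746, -0.666, 0.006, -0.015]
contact_force: [0.7, 0.3, 0.1]
gripper_width: 27.7
```

```bash
python3 -c "
from h import *
to([430.1,90,70])"
```

```text
pos [434.1  92.   88.3] yawx -1.458 tilt [ 0.029  0.013 -0.999] dtool cm [0.17 0.48 1.81] F [0.7 0.3 0.1] w 27.7 t 2.5 j [ 0.58  0.24 -0.64  0.01 -0.66 -0.47]
```

>>> send_rows --steps '[[[0.1,0.5,0,0,0.32],[0,0.1,0.8,0,0.32],[0,0.1,0.8,0,0.32],[0,0,0.2,0,0.32],[0,0,0,0,0.32]]]'

```text
clock: 2.92
position: [428.8, 91.2, 71.0]
ee_rot: [0.746, -0.666, 0.007, -0.017]
contact_force: [-0.4, -0.7, 0.4]
gripper_width: 27.4
```

```bash
python3 -c "
from h import *
to([430.1,90,70])"
```

```text
pos [428.8  91.2  71. ] yawx -1.458 tilt [ 0.034  0.016 -0.999] dtool cm [ 0.14 -0.12  0.1 ] F [-0.4 -0.7  0.4] w 27.4 t 2.9167 j [ 0.59  0.26 -0.68  0.01 -0.6  -0.48]
```

Close on the bar.

>>> send_rows --steps '[[[0,0,0,0,0],[0,0,0,0,0],[0,0,0,0,0],[0,0,0,0,0],[0,0,0,0,0],[0,0,0,0,0]]]'

```text
clock: 3.42
position: [428.9, 91.1, 70.9]
ee_rot: [0.746, -0.666, 0.007, -0.017]
contact_force: [-0.1, -1.0, -1.0]
gripper_width: 10.3
```

```bash
cat >> h.py <<'E'
HZ=np.array([631.6,115.7,85.])
def lid():
    p,M,s=tool(); g=p-19*M[:,2]; d=g-HZ; cs,sn=np.cos(YAW),np.sin(YAW)
    x=d[0]*cs+d[1]*sn; r=np.hypot(x,d[2]); th=np.arctan2(d[2],-x); tx=M.T@[cs,sn,0]; 
    print("bar hinge-frame",round(x,1),round(-d[0]*sn+d[1]*cs,1),round(d[2],1),"r",round(r,1),"th",round(th,3),"| yawx",np.arctan2(M[1,0],M[0,0]).round(3),"tilt",M[:,2].round(3),"F",s["contact_force"].round(1),"T",s["wrist_torque"].round(2),"w",round(s["gripper_width"],1),"t",round(s["clock"],2))
    return x,d[2],M
def arc(r,th,n,th2=None):
    # tool-frame cm steps from current to th2 along circle of radius r
    x,z,M=lid(); cs,sn=np.cos(YAW),np.sin(YAW); X=np.array([cs,sn,0]); Z=np.array([0,0,1.])
    for a in np.linspace(th,th2,n+1)[1:]:
        nx,nz=-r*np.cos(a),r*np.sin(a); print(((nx-x)*X+(nz-z)*Z)@M/10); x,z=nx,nz
E
python3 -c "
from h import *
np.set_printoptions(precision=2,suppress=True)
lid(); arc(203,0.02,8,0.4)"
```

```text
bar hinge-frame -204.8 -2.0 4.9 r 204.9 th 0.024 | yawx -1.458 tilt [ 0.03  0.01 -1.  ] F [-0.1 -1.  -1. ] T [-0.07  0.04  0.  ] w 10.3 t 3.42
bar hinge-frame -204.8 -2.0 4.9 r 204.9 th 0.024 | yawx -1.458 tilt [ 0.03  0.01 -1.  ] F [-0.1 -1.  -1. ] T [-0.07  0.04  0.  ] w 10.3 t 3.42
[-0.01 -0.26 -0.87]
[-0.01 -0.12 -0.96]
[-0.01 -0.17 -0.95]
[-0.01 -0.21 -0.94]
[-0.01 -0.26 -0.93]
[-0.01 -0.3  -0.92]
[-0.01 -0.34 -0.9 ]
[-0.01 -0.39 -0.88]
```

>>> send_rows --steps '[[[0,-0.05,-0.8,0,0],[0,-0.1,-0.9,0,0],[0,-0.12,-0.9,0,0],[0,-0.15,-0.9,0,0]]]'

```text
clock: 3.75
position: [432.4, 91.6, 106.7]
ee_rot: [0.746, -0.666, 0.007, -0.016]
contact_force: [4.6, -0.6, -6.0]
gripper_width: 9.8
```

```bash
python3 -c "
from h import *
lid()"
```

```text
bar hinge-frame -201.3 -1.9 40.7 r 205.4 th 0.199 | yawx -1.458 tilt [ 0.032  0.015 -0.999] F [ 4.6 -0.6 -6. ] T [-0.21 -0.76 -0.  ] w 9.8 t 3.75
```

```bash
python3 -c "
from h import *
np.set_printoptions(precision=2,suppress=True)
arc(205,0.199,10,0.72)"
```

```text
bar hinge-frame -201.3 -1.9 40.7 r 205.4 th 0.199 | yawx -1.458 tilt [ 0.03  0.01 -1.  ] F [ 4.6 -0.6 -6. ] T [-0.21 -0.76 -0.  ] w 9.8 t 3.75
[-0.01 -0.31 -1.02]
[-0.01 -0.33 -1.02]
[-0.01 -0.38 -1.  ]
[-0.01 -0.43 -0.98]
[-0.01 -0.48 -0.95]
[-0.01 -0.53 -0.93]
[-0.01 -0.58 -0.9 ]
[-0.01 -0.62 -0.87]
[-0.01 -0.67 -0.83]
[-0.01 -0.71 -0.8 ]
```

>>> send_rows --steps '[[[0,-0.3,-1.0,0,0],[0,-0.33,-1.0,0,0],[0,-0.38,-1.0,0,0],[0,-0.43,-0.98,0,0],[0,-0.48,-0.95,0,0],[0,-0.53,-0.93,0,0]]]'

```text
clock: 4.25
position: [454.7, 94.1, 170.0]
ee_rot: [0.745, -0.666, 0.006, -0.018]
contact_force: [4.4, -0.1, -5.3]
gripper_width: 10.5
```

```bash
python3 -c "
from h import *
np.set_printoptions(precision=2,suppress=True)
x,z,M=lid(); t=np.arctan2(z,-x); arc(205,t,10,t+.52)"
```

```text
bar hinge-frame -178.8 -1.9 104.0 r 206.8 th 0.527 | yawx -1.459 tilt [ 0.03  0.02 -1.  ] F [ 4.4 -0.1 -5.3] T [ 0.04 -0.79 -0.01] w 10.5 t 4.25
bar hinge-frame -178.8 -1.9 104.0 r 206.8 th 0.527 | yawx -1.459 tilt [ 0.03  0.02 -1.  ] F [ 4.4 -0.1 -5.3] T [ 0.04 -0.79 -0.01] w 10.5 t 4.25
[-0.01 -0.75 -0.79]
[-0.01 -0.64 -0.86]
[-0.01 -0.68 -0.82]
[-0.01 -0.72 -0.79]
[-0.01 -0.76 -0.75]
[-0.01 -0.8  -0.71]
[-0.01 -0.83 -0.66]
[-0.01 -0.87 -0.62]
[-0.01 -0.9  -0.57]
[-0.01 -0.93 -0.53]
```

>>> send_rows --steps '[[[0,-0.7,-0.8,0,0],[0,-0.64,-0.84,0,0],[0,-0.68,-0.82,0,0],[0,-0.72,-0.79,0,0],[0,-0.76,-0.75,0,0],[0,-0.8,-0.71,0,0],[0,-0.83,-0.66,0,0],[0,-0.87,-0.62,0,0]]]'

```text
clock: 4.92
position: [503.9, 99.7, 231.0]
ee_rot: [0.744, -0.668, -0.004, -0.01]
contact_force: [-1.9, 1.4, -2.0]
gripper_width: 9.7
```

```bash
python3 -c "
from h import *
np.set_printoptions(precision=2,suppress=True)
x,z,M=lid(); t=np.arctan2(z,-x); arc(205,t,10,t+.46)"
```

```text
bar hinge-frame -128.8 -2.0 165.0 r 209.3 th 0.908 | yawx -1.462 tilt [ 0.01  0.02 -1.  ] F [-1.9  1.4 -2. ] T [0.43 0.83 0.09] w 9.7 t 4.92
bar hinge-frame -128.8 -2.0 165.0 r 209.3 th 0.908 | yawx -1.462 tilt [ 0.01  0.02 -1.  ] F [-1.9  1.4 -2. ] T [0.43 0.83 0.09] w 9.7 t 4.92
[-0.01 -1.02 -0.21]
[-0.01 -0.79 -0.52]
[-0.01 -0.81 -0.48]
[-0.01 -0.83 -0.45]
[-0.01 -0.85 -0.41]
[-0.01 -0.87 -0.37]
[-0.01 -0.88 -0.33]
[-0.01 -0.9  -0.29]
[-0.01 -0.91 -0.24]
[-0.01 -0.92 -0.2 ]
```

>>> send_rows --steps '[[[0,-0.9,-0.25,0,0],[0,-0.79,-0.45,0,0],[0,-0.81,-0.42,0,0],[0,-0.83,-0.4,0,0],[0,-0.85,-0.36,0,0]]]'

```text
clock: 5.33
position: [534.1, 103.1, 252.3]
ee_rot: [0.744, -0.668, -0.014, 0.001]
contact_force: [-4.3, 2.3, 2.2]
gripper_width: 10.1
```

```bash
python3 -c "
from h import *
np.set_printoptions(precision=2,suppress=True)
x,z,M=lid(); t=np.arctan2(z,-x); arc(206,t,10,t+.45)"
```

```text
bar hinge-frame -98.0 -2.0 186.3 r 210.5 th 1.087 | yawx -1.462 tilt [-0.02  0.02 -1.  ] F [-4.3  2.3  2.2] T [0.48 1.56 0.03] w 10.1 t 5.33
bar hinge-frame -98.0 -2.0 186.3 r 210.5 th 1.087 | yawx -1.462 tilt [-0.02  0.02 -1.  ] F [-4.3  2.3  2.2] T [0.48 1.56 0.03] w 10.1 t 5.33
[-0.   -1.04 -0.03]
[-0.01 -0.84 -0.39]
[-0.01 -0.86 -0.35]
[-0.01 -0.87 -0.31]
[-0.01 -0.89 -0.27]
[-0.01 -0.9  -0.23]
[-0.01 -0.91 -0.19]
[-0.01 -0.91 -0.15]
[-0.   -0.92 -0.11]
[-0.   -0.92 -0.07]
```

>>> send_rows --steps '[[[0,-0.8,0,0,0],[0,-0.8,-0.2,0,0],[0,-0.8,-0.25,0,0]]]'

```text
clock: 5.58
position: [552.8, 105.2, 262.0]
ee_rot: [0.745, -0.667, -0.017, 0.005]
contact_force: [-1.9, 0.7, -2.9]
gripper_width: 9.4
```

```bash
python3 -c "
from h import *
np.set_printoptions(precision=2,suppress=True)
x,z,M=lid(); t=np.arctan2(z,-x); arc(207,t,10,t+.45)
im,d=save('side','s2'); cv2.imwrite('pics/s2c.png',cv2.resize(im[60:300,180:460],None,fx=2.5,fy=2.5))"
```

```text
bar hinge-frame -78.9 -2.0 195.9 r 211.3 th 1.188 | yawx -1.46 tilt [-0.03  0.02 -1.  ] F [-1.9  0.7 -2.9] T [0.04 0.83 0.04] w 9.4 t 5.58
bar hinge-frame -78.9 -2.0 195.9 r 211.3 th 1.188 | yawx -1.46 tilt [-0.03  0.02 -1.  ] F [-1.9  0.7 -2.9] T [0.04 0.83 0.04] w 9.4 t 5.58
[-0.   -1.03  0.03]
[-0.01 -0.88 -0.32]
[-0.01 -0.89 -0.28]
[-0.01 -0.9  -0.24]
[-0.   -0.91 -0.2 ]
[-0.   -0.92 -0.15]
[-0.   -0.92 -0.11]
[-0.   -0.93 -0.07]
[-0.   -0.93 -0.03]
[-0.   -0.93  0.01]
```

View pics/s2c.png

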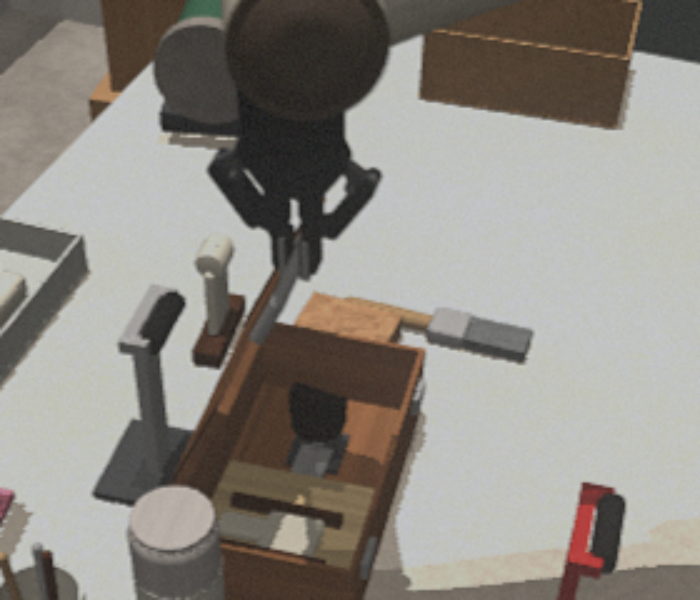

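Side crop: the lid is near 70° open, with the bar at (300,255) still between the finger pads. The knob is at (318,415), the platform at (300,510) and the grey stop at (150,330). I'll continue with a little less lift.

>>> send_rows --steps '[[[0,-0.9,0,0,0],[0,-0.85,-0.2,0,0],[0,-0.85,-0.2,0,0],[0,-0.85,-0.15,0,0],[0,-0.85,-0.1,0,0],[0,-0.85,-0.1,0,0]]]'

```text
clock: 6.13
position: [603.5, 110.8, 276.2]
ee_rot: [0.746, -0.666, -0.018, 0.006]
contact_force: [-3.2, 1.0, 2.8]
gripper_width: 9.6
```

```bash
python3 -c "
from h import *
np.set_printoptions(precision=2,suppress=True)
x,z,M=lid(); t=np.arctan2(z,-x); arc(208,t,10,t+.3)"
```

```text
bar hinge-frame -27.8 -2.1 210.2 r 212.0 th 1.439 | yawx -1.458 tilt [-0.04  0.01 -1.  ] F [-3.2  1.   2.8] T [0.28 1.23 0.04] w 9.6 t 6.13
bar hinge-frame -27.8 -2.1 210.2 r 212.0 th 1.439 | yawx -1.458 tilt [-0.04  0.01 -1.  ] F [-3.2  1.   2.8] T [0.28 1.23 0.04] w 9.6 t 6.13
[ 0.01 -0.68  0.3 ]
[-0.   -0.62 -0.07]
[-0.   -0.62 -0.06]
[ 0.   -0.62 -0.04]
[ 0.   -0.62 -0.02]
[ 0.   -0.62  0.  ]
[ 0.   -0.62  0.02]
[ 0.   -0.62  0.04]
[ 0.   -0.62  0.06]
[ 0.   -0.62  0.07]
```

>>> send_rows --steps '[[[0,-0.65,0.1,0,0],[0,-0.62,0.02,0,0],[0,-0.62,0,0,0],[0,-0.62,0,0,0],[0,-0.55,0.02,0,0],[0,-0.4,0.02,0,0]]]'

```text
clock: 6.63
position: [642.4, 115.1, 277.4]
ee_rot: [0.746, -0.666, -0.016, 0.004]
contact_force: [-0.5, 0.9, 2.3]
gripper_width: 9.7
```

```bash
python3 -c "
from h import *
lid()"
```

```text
bar hinge-frame 11.2 -2.1 211.4 r 211.7 th 1.624 | yawx -1.457 tilt [-0.029  0.015 -0.999] F [-0.5  0.9  2.3] T [-0.04  0.38  0.04] w 9.7 t 6.63
```

Now in slow small steps until the stop pushes back.

>>> send_rows --steps '[[[0,-0.3,0.03,0,0],[0,-0.3,0.03,0,0],[0,-0.25,0.04,0,0],[0,-0.25,0.04,0,0]]]'

```text
clock: 6.97
position: [655.8, 116.6, 276.1]
ee_rot: [0.746, -0.666, -0.015, 0.003]
contact_force: [-2.5, 1.2, 4.8]
gripper_width: 9.4
```

```bash
python3 -c "
from h import *
lid()"
```

```text
bar hinge-frame 24.6 -2.2 210.1 r 211.5 th 1.688 | yawx -1.457 tilt [-0.026  0.015 -1.   ] F [-2.5  1.2  4.8] T [0.24 1.01 0.03] w 9.4 t 6.97
```

>>> send_rows --steps '[[[0,-0.2,0.04,0,0],[0,-0.2,0.04,0,0],[0,-0.2,0.04,0,0],[0,-0.2,0.04,0,0]]]'

```text
clock: 7.3
position: [664.9, 117.7, 274.3]
ee_rot: [0.746, -0.666, -0.014, 0.002]
contact_force: [-0.6, 1.1, 3.8]
gripper_width: 9.7
```

```bash
python3 -c "
from h import *
lid()"
```

```text
bar hinge-frame 33.7 -2.1 208.3 r 211.0 th 1.731 | yawx -1.457 tilt [-0.025  0.016 -1.   ] F [-0.6  1.1  3.8] T [ 0.24  0.44 -0.01] w 9.7 t 7.3
```

>>> send_rows --steps '[[[0,-0.2,0.05,0,0],[0,-0.2,0.05,0,0],[0,-0.2,0.05,0,0]]]'

```text
clock: 7.55
position: [671.5, 118.4, 273.1]
ee_rot: [0.746, -0.666, -0.014, 0.002]
contact_force: [-1.0, 2.4, 4.9]
gripper_width: 9.7
```

```bash
python3 -c "
from h import *
lid()
im,d=save('side','s3'); p=pts('side',d)
m=(d>0)&(p[...,2]>165)&(p[...,2]<230)&(abs(p[...,1]-115)<60)&(p[...,0]>600)&(p[...,0]<720)
cv2.imwrite('pics/s3c.png',cv2.resize(im[100:280,200:340],None,fx=3.5,fy=3.3,interpolation=cv2.INTER_CUBIC))"
```

```text
bar hinge-frame 40.4 -2.1 207.1 r 211.0 th 1.763 | yawx -1.457 tilt [-0.024  0.016 -1.   ] F [-1.   2.4  4.9] T [ 0.24  0.75 -0.06] w 9.7 t 7.55
```

View pics/s3c.png

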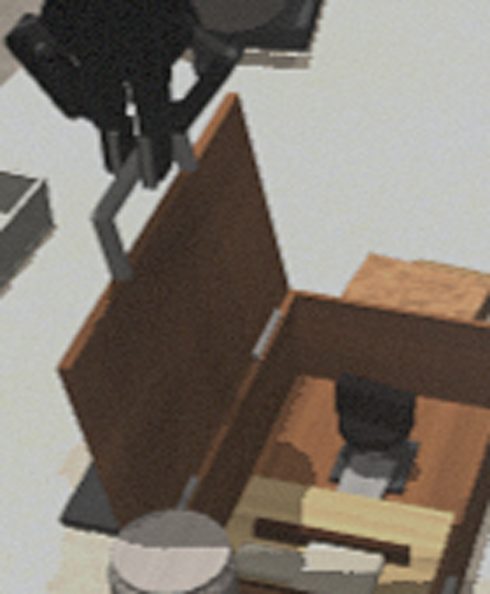

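Side crop: the lid is past upright, with the bar at (130,195) held in the fingers and the stop hidden behind the lid. I'll continue until it makes contact.

>>> send_rows --steps '[[[0,-0.2,0.05,0,0],[0,-0.2,0.05,0,0],[0,-0.2,0.05,0,0]]]'

```text
clock: 7.85
position: [673.3, 118.6, 272.7]
ee_rot: [0.746, -0.665, -0.018, 0.007]
contact_force: [-7.3, 1.7, 8.1]
gripper_width: 9.3
```

```bash
python3 -c "
from h import *
lid()"
```

```text
bar hinge-frame 42.4 -2.1 206.7 r 211.0 th 1.773 | yawx -1.456 tilt [-0.036  0.013 -0.999] F [-7.3  1.7  8.1] T [ 0.39  2.49 -0.02] w 9.3 t 7.85
```

>>> send_rows --steps '[[[0,0,0,0,0],[0,0,0,0,0.15],[0,0,0,0,0.3],[0,0,0,0,0.45],[0,0,0,0,0.5],[0,0,0,0,0.5],[0,0,0,0,0.5]]]'

```text
clock: 8.43
position: [673.3, 118.0, 267.6]
ee_rot: [0.746, -0.666, -0.019, 0.009]
contact_force: [-0.3, -0.2, -1.0]
gripper_width: 43.0
```

```bash
python3 -c "
from h import *
lid()"
```

```text
bar hinge-frame 42.5 -2.7 201.6 r 206.0 th 1.778 | yawx -1.458 tilt [-0.041  0.012 -0.999] F [-0.3 -0.2 -1. ] T [-0.01 -0.07 -0.02] w 43.0 t 8.43
```

>>> send_rows --steps '[[[0,0,-1.5,0,0.5],[0,0,-2.5,0,0.5],[0,0,-2.5,0,0.5],[0,1,-1.5,0,0.5],[0.5,2,0,0,0.5],[1,2,0,0,0.5],[1,2,0,0,0.5],[1,2,0,0,0.5],[1,1,0,0,0.5],[0,0,0,0,0.5]]]'

```text
clock: 9.27
position: [579.4, 59.3, 349.9]
ee_rot: [0.746, -0.666, -0.021, 0.012]
contact_force: [0.8, 0.2, -0.4]
gripper_width: 42.6
```

```bash
python3 -c "
from h import *
to([556.1,48.9,200])
im,d=save('wrist','w3'); p=wristpts(d)
save('side','s4')
cs,sn=np.cos(YAW),np.sin(YAW)
m=(d>0)&(p[...,2]>70)&(p[...,2]<87)&(np.hypot(p[...,0]-556,p[...,1]-49)<45)&(im.max(2)<80)
q=p[m].astype(np.float32); print(len(q), cv2.minAreaRect(q[:,:2]) if len(q) else 0, np.median(q[:,2]))
if len(q): print(cv2.boxPoints(cv2.minAreaRect(q[:,:2])))
cv2.imwrite('pics/w3m.png',np.hstack([cv2.resize(im,(400,300)),cv2.resize(cv2.imread('pics/s4.png'),(400,300))]))
"
```

```text
pos [579.4  59.3 349.9] yawx -1.458 tilt [-0.046  0.01  -0.999] dtool cm [ 0.99  1.76 15.07] F [ 0.8  0.2 -0.4] w 42.6 t 9.2667 j [ 0.37  0.28  0.16 -0.03 -1.49 -0.25]Traceback (most recent call last):
  File "<string>", line 8, in <module>
    q=p[m].astype(np.float32); print(len(q), cv2.minAreaRect(q[:,:2]) if len(q) else 0, np.median(q[:,2]))
                                             ~~~~~~~~~~~~~~~^^^^^^^^^
cv2.error: OpenCV(4.12.0) /io/opencv/modules/imgproc/src/convhull.cpp:143: error: (-215:Assertion failed) total >= 0 && (depth == CV_32F || depth == CV_32S) in function 'convexHull'
```

```bash
cat >> h.py <<'E'
def knob(im,p,d):
    m=(d>0)&(p[...,2]>72)&(p[...,2]<90)&(np.hypot(p[...,0]-556,p[...,1]-49)<42)&(im.max(2)<90)
    q=np.ascontiguousarray(p[m][:,:2],np.float32); 
    if len(q)<20: print("few",len(q)); return
    r=cv2.minAreaRect(q); b=cv2.boxPoints(r); e=b[1]-b[0]; f=b[2]-b[1]; L=e if np.hypot(*e)>np.hypot(*f) else f
    print("knob",len(q),np.round(r[0],1),np.round(r[1],1),"bar dir",np.round(np.arctan2(L[1],L[0])%np.pi,3),"z",np.median(p[m][:,2]).round(1))
def plat(im,p,d,show=True):
    cs,sn=np.cos(YAW),np.sin(YAW); l=(p-C)@np.array([[cs,-sn,0],[sn,cs,0],[0,0,1]])
    hsv=cv2.cvtColor(im,cv2.COLOR_BGR2HSV)
    m=(d>0)&(abs(l[...,0])<66)&(l[...,1]>-8)&(l[...,1]<122)&(l[...,2]>12)&(l[...,2]<52)&(hsv[...,1]>50)&(hsv[...,0]>8)&(hsv[...,0]<30)
    q=l[m]; A=np.c_[q[:,0],q[:,1]-128,np.ones(len(q))]; k=np.ones(len(q),bool)
    for _ in range(6):
        c,*_=np.linalg.lstsq(A[k],q[k,2],rcond=None); r=q[:,2]-A@c; k=abs(r)<2.5
    print("plat n",k.sum(),len(q),"slope x,y deg",np.degrees(np.arctan(c[:2])).round(2),"z at hinge",c[2].round(1),"rms",r[k].std().round(2)); return m
E
python3 -c "
from h import *
im=cv2.imread('pics/w3.png'); d=np.load('pics/w3.npy'); p=wristpts(d); knob(im,p,d); plat(im,p,d)
s,ds=save('side','s4'); plat(s,pts('side',ds),ds); knob(s,pts('side',ds),ds)
cv2.imwrite('pics/w3m.png',np.hstack([cv2.resize(im,(400,300)),cv2.resize(s[140:320,200:440],(400,300))]))
"
```

```text
knob 601 [558.5  48.2] [14.9 51.8] bar dir 3.092 z 79.3
plat n 6072 7322 slope x,y deg [-0.07  6.94] z at hinge 39.4 rms 0.86
plat n 950 1292 slope x,y deg [0.06 7.38] z at hinge 39.6 rms 1.2
knob 146 [555.5  51.4] [52.6 19.2] bar dir 0.005 z 78.2
```

View pics/w3m.png

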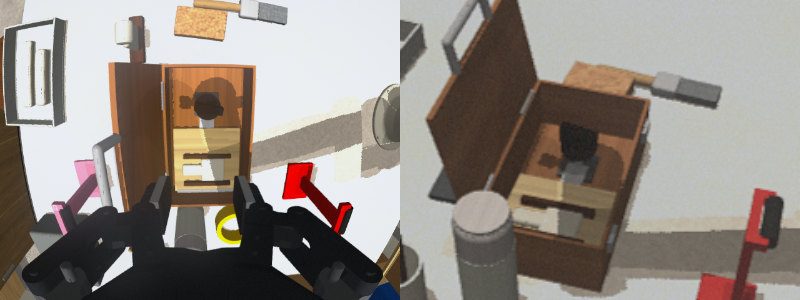

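Views: wrist (left) shows the knob at (208,105), the platform at (207,158) and the lid at (140,120), lying back. The side view (right) shows the knob at (578,145) and the lid resting back. Wrist depth gives the knob at (558,49) with its bar along world x, and the platform about 7° low, so roughly 2.5 rad clockwise.

The wrist camera sits on tool +x, so I'll start with it facing the robot, away from the lid. That means two grasps.

>>> send_rows --steps '[[[0,0,0,0.12,0.6],[0,0,0,0.12,0.6],[0,0,0,0.12,0.6],[0,0,0,0.12,0.6],[0,0,0,0.12,0.6],[0,0,0,0.12,0.6],[0,0,0,0.12,0.6],[0,0,0,0.12,0.6],[0,0,0,0.12,0.6],[0,0,0,0.12,0.6]]]'

```text
clock: 10.25
position: [589.9, 68.8, 340.4]
ee_rot: [-0.217, 0.976, 0.01, -0.026]
contact_force: [0.4, 0.6, 0.4]
gripper_width: 51.3
```

```bash
python3 -c "
from h import *
to([558,48.5,200])"
```

```text
pos [589.9  68.8 340.4] yawx -2.703 tilt [-0.055  0.008 -0.998] dtool cm [ 3.1  -0.92 14.18] F [0.4 0.6 0.4] w 51.3 t 10.25 j [ 0.37  0.31  0.17 -0.03 -1.48 -1.5 ]
```

>>> send_rows --steps '[[[0,0,0,0.12,0.6],[0,0,0,0.12,0.6],[0,0,0,0.12,0.6],[0,0,0,0.1,0.6],[0,0,0,0,0.6],[1.5,-0.8,0,0,0.6],[1.5,-0.8,2,0,0.6],[0,0,3,0,0.6],[0,0,3,0,0.6],[0,0,0,0,0.6]]]'

```text
clock: 11.08
position: [561.8, 61.6, 252.8]
ee_rot: [0.014, 0.999, 0.003, -0.029]
contact_force: [-1.2, 0.7, -0.9]
gripper_width: 50.8
```

```bash
python3 -c "
from h import *
to([558,48.5,120])
im,d=save('wrist','w4'); p=wristpts(d); knob(im,p,d); plat(im,p,d)"
```

```text
pos [561.8  61.6 252.8] yawx 3.114 tilt [-0.059  0.007 -0.998] dtool cm [-0.44 -1.39 13.27] F [-1.2  0.7 -0.9] w 50.8 t 11.0833 j [ 0.38  0.3  -0.06 -0.03 -1.27 -1.97]
knob 954 [559.5  47.3] [14.6 52.2] bar dir 3.07 z 83.0
plat n 10564 12086 slope x,y deg [0.2  6.85] z at hinge 42.9 rms 0.79
```

>>> send_rows --steps '[[[-0.4,-1.4,0,0.03,0.6],[0,0,0,0,0.6],[0,0,2.5,0,0.6],[0,0,2.5,0,0.6],[0,0,2.5,0,0.6],[0,0,0,0,0.6],[0,0,0,0,0.6]]]'

```text
clock: 11.72
position: [576.8, 51.3, 192.4]
ee_rot: [0.022, 1.0, 0.004, -0.014]
contact_force: [-0.0, -0.0, 0.9]
gripper_width: 51.3
```

```bash
python3 -c "
from h import *
to([559,47.8,57])"
```

```text
pos [576.8  51.3 192.4] yawx 3.098 tilt [-0.028  0.008 -1.   ] dtool cm [ 1.38 -0.52 13.59] F [-0.  -0.   0.9] w 51.3 t 11.7167 j [ 0.36  0.35 -0.14 -0.02 -1.11 -1.96]
```

>>> send_rows --steps '[[[1.5,-0.5,0,0.01,0.6],[0.1,0,2,0,0.6],[0.2,0,2,0,0.6],[0.2,0,2,0,0.6],[0.2,0,2,0,0.6],[0,0,0,0,0.6],[0,0,0,0,0.6]]]'

```text
clock: 12.3
position: [567.5, 52.6, 129.8]
ee_rot: [0.022, 1.0, 0.007, 0.002]
contact_force: [1.3, -0.4, 0.8]
gripper_width: 51.3
```

```bash
python3 -c "
from h import *
to([559,47.8,57])
im,d=save('wrist','w5'); p=wristpts(d); knob(im,p,d)"
```

```text
pos [567.5  52.6 129.8] yawx 3.098 tilt [ 0.005  0.013 -1.   ] dtool cm [ 0.86 -0.61  7.27] F [ 1.3 -0.4  0.8] w 51.3 t 12.3 j [ 0.37  0.38 -0.27 -0.01 -0.91 -1.98]
knob 2283 [556.6  47.8] [13.6 52.2] bar dir 3.084 z 79.8
```

>>> send_rows --steps '[[[1.0,-0.6,0,0.01,0.6],[0.1,0,1.5,0,0.6],[0.1,0,1.5,0,0.6],[0.1,0,1.5,0,0.6],[0,0,0,0,0.6],[0,0,0,0,0.6]]]'

```text
clock: 12.85
position: [559.7, 48.4, 95.7]
ee_rot: [0.027, 1.0, 0.01, 0.012]
contact_force: [0.6, -0.6, 1.7]
gripper_width: 50.8
```

```bash
python3 -c "
from h import *
to([557.5,48,57])"
```

```text
pos [559.7  48.4  95.7] yawx 3.087 tilt [ 0.025  0.019 -1.   ] dtool cm [ 0.31 -0.13  3.86] F [ 0.6 -0.6  1.7] w 50.8 t 12.85 j [ 0.37  0.4  -0.34 -0.01 -0.8  -1.99]
```

>>> send_rows --steps '[[[0.3,-0.1,1.2,0,0.6],[0.1,0,1.2,0,0.6],[0.1,0,1.0,0,0.6],[0,0,0,0,0.6],[0,0,0,0,0.6]]]'

```text
clock: 13.27
position: [559.9, 49.0, 68.9]
ee_rot: [0.027, 0.999, 0.012, 0.019]
contact_force: [0.6, -0.3, 0.3]
gripper_width: 51.0
```

```bash
python3 -c "
from h import *
to([557.5,48,57])"
```

```text
pos [559.9  49.   68.9] yawx 3.088 tilt [ 0.039  0.022 -0.999] dtool cm [ 0.28 -0.14  1.18] F [ 0.6 -0.3  0.3] w 51.0 t 13.2667 j [ 0.37  0.43 -0.38 -0.01 -0.71 -1.99]
```

>>> send_rows --steps '[[[0.3,-0.15,0.8,0,0.6],[0,0,0.4,0,0.6],[0,0,0,0,0.6],[0,0,0,0,0.3],[0,0,0,0,0.1],[0,0,0,0,0],[0,0,0,0,0],[0,0,0,0,0]]]'

```text
clock: 13.93
position: [558.8, 48.0, 58.5]
ee_rot: [0.026, 0.999, 0.012, 0.021]
contact_force: [-0.4, 0.9, -2.1]
gripper_width: 12.8
```

```bash
python3 -c "
from h import *
to([557.5,48,57])"
```

```text
pos [558.8  48.   58.5] yawx 3.089 tilt [ 0.043  0.023 -0.999] dtool cm [ 0.14 -0.01  0.14] F [-0.4  0.9 -2.1] w 12.8 t 13.9333 j [ 0.37  0.44 -0.39 -0.01 -0.68 -1.99]
```

>>> send_rows --steps '[[[0,0,0,0.1,0],[0,0,0,0.1,0],[0,0,0,0.1,0],[0,0,0,0.1,0]]]'

```text
clock: 14.27
position: [558.6, 47.1, 58.5]
ee_rot: [0.23, 0.973, 0.014, 0.018]
contact_force: [0.2, 0.2, 0.2]
gripper_width: 13.0
```

```bash
python3 -c "
from h import *
to([557.5,48,57]); print(tool()[2]['wrist_torque'])"
```

```text
pos [558.6  47.1  58.5] yawx 2.677 tilt [ 0.041  0.02  -0.999] dtool cm [0.14 0.03 0.14] F [0.2 0.2 0.2] w 13.0 t 14.2667 j [ 0.37  0.44 -0.4  -0.01 -0.69 -2.4 ]
[-0.86107925  0.13449332  0.11592182]
```

>>> send_rows --steps '[[[0,0,0,0.1,0],[0,0,0,0.1,0],[0,0,0,0.1,0],[0,0,0,0.1,0],[0,0,0,0.1,0],[0,0,0,0,0]]]'

```text
clock: 14.77
position: [557.8, 46.4, 58.5]
ee_rot: [0.472, 0.881, 0.015, 0.013]
contact_force: [0.6, 0.4, -0.2]
gripper_width: 12.7
```

```bash
python3 -c "
from h import *
to([557.5,48,57]); print(tool()[2]['wrist_torque'])"
```

```text
pos [557.8  46.4  58.5] yawx 2.158 tilt [ 0.037  0.014 -0.999] dtool cm [0.15 0.06 0.15] F [ 0.6  0.4 -0.2] w 12.7 t 14.7667 j [ 0.37  0.45 -0.4   0.   -0.69 -2.93]
[-0.70267797  0.04799678 -0.16905101]
```

>>> send_rows --steps '[[[0,0,0,0,0.3],[0,0,0,0,0.6],[0,0,0,0,0.6],[0,0,0,0,0.6],[0,0,-2,0,0.6],[0,0,-2.5,0,0.6],[0,0,-2.5,0,0.6],[0,0,-2,-0.12,0.6],[0,0,0,-0.12,0.6],[0,0,0,-0.12,0.6]]]'

```text
clock: 15.6
position: [554.0, 44.8, 151.7]
ee_rot: [0.297, 0.955, 0.013, 0.015]
contact_force: [-0.2, 0.5, -0.4]
gripper_width: 51.2
```

>>> send_rows --steps '[[[0,0,0,-0.12,0.6],[0,0,0,-0.12,0.6],[0,0,0,-0.12,0.6],[0,0,0,-0.12,0.6],[0,0,0,-0.12,0.6],[0,0,0,-0.12,0.6],[0,0,0,-0.12,0.6],[0,0,0,-0.12,0.6],[0,0,0,-0.12,0.6],[0,0,0,-0.12,0.6]]]'

```text
clock: 16.43
position: [554.6, 44.7, 154.7]
ee_rot: [-0.318, 0.948, 0.002, 0.023]
contact_force: [0.2, 0.4, -0.0]
gripper_width: 51.1
```

```bash
python3 -c "
from h import *
to([557.5,48,120])
im,d=save('wrist','w6'); p=wristpts(d); knob(im,p,d); plat(im,p,d)"
```

```text
pos [554.6  44.7 154.7] yawx -2.494 tilt [ 0.043  0.02  -0.999] dtool cm [-0.27  0.12  3.48] F [ 0.2  0.4 -0. ] w 51.1 t 16.4333 j [ 0.37  0.32 -0.3  -0.   -0.9  -1.29]
knob 2075 [556.8  47.4] [15.5 51.5] bar dir 2.163 z 79.5
plat n 10792 12941 slope x,y deg [-0.08  4.27] z at hinge 39.7 rms 0.69
```

>>> send_rows --steps '[[[0,0,0,-0.12,0.6],[0,0,0,-0.12,0.6],[0,0,0,-0.12,0.6],[0,0,0,-0.12,0.6],[0,0,0,-0.12,0.6],[0,0,0,-0.12,0.6],[0,0,0,-0.12,0.6],[0,0,0,-0.12,0.6],[0,0,0,-0.12,0.6],[0,0,0,-0.12,0.6]]]'

```text
clock: 17.32
position: [554.2, 44.3, 155.0]
ee_rot: [0.807, -0.589, 0.011, -0.022]
contact_force: [-0.1, 0.6, -0.2]
gripper_width: 51.3
```

>>> send_rows --steps '[[[0,0,0,-0.12,0.6],[0,0,0,-0.1,0.6],[0,0,0,0,0.6],[0,0,0,0,0.6]]]'

```text
clock: 17.65
position: [554.0, 44.2, 155.1]
ee_rot: [0.868, -0.496, 0.014, -0.021]
contact_force: [-0.1, -0.2, 0.8]
gripper_width: 51.4
```

```bash
python3 -c "
from h import *
to([557.3,47.6,57])
im,d=save('wrist','w7'); p=wristpts(d); knob(im,p,d); plat(im,p,d)"
```

```text
pos [554.   44.2 155.1] yawx -1.038 tilt [ 0.045  0.022 -0.999] dtool cm [-0.16  0.03  9.82] F [-0.1 -0.2  0.8] w 51.4 t 17.65 j [ 0.37  0.31 -0.3  -0.01 -0.9   0.17]
knob 1833 [556.8  47.3] [14.3 52.9] bar dir 2.169 z 79.7
plat n 8953 10064 slope x,y deg [-0.09  4.26] z at hinge 39.8 rms 0.67
```

>>> send_rows --steps '[[[0,0,1.5,-0.06,0.6],[0,0,1.5,0,0.6],[0,0,1.5,0,0.6],[0,0,1.5,0,0.6],[0,0,0,0,0.6],[0,0,0,0,0.6]]]'

```text
clock: 18.2
position: [558.5, 45.9, 95.1]
ee_rot: [0.879, -0.475, 0.016, -0.022]
contact_force: [0.2, -1.7, 0.4]
gripper_width: 51.6
```

```bash
python3 -c "
from h import *
to([557.3,47.6,58])"
```

```text
pos [558.5  45.9  95.1] yawx -0.991 tilt [ 0.05   0.024 -0.998] dtool cm [-0.24  0.21  3.7 ] F [ 0.2 -1.7  0.4] w 51.6 t 18.2 j [ 0.37  0.39 -0.37 -0.01 -0.76  0.22]
```

>>> send_rows --steps '[[[-0.25,0.2,1.2,0,0.6],[-0.05,0.05,1.2,0,0.6],[0,0,1.0,0,0.6],[0,0,0,0,0.6],[0,0,0,0,0.6]]]'

```text
clock: 18.62
position: [559.5, 48.7, 64.2]
ee_rot: [0.878, -0.477, 0.019, -0.025]
contact_force: [-0.0, -0.7, 0.4]
gripper_width: 51.6
```

```bash
python3 -c "
from h import *
to([557.3,47.6,58])"
```

```text
pos [559.5  48.7  64.2] yawx -0.996 tilt [ 0.057  0.026 -0.998] dtool cm [-0.04  0.28  0.6 ] F [-0.  -0.7  0.4] w 51.6 t 18.6167 j [ 0.37  0.43 -0.4  -0.   -0.68  0.21]
```

>>> send_rows --steps '[[[0,0.25,0.4,0,0.6],[0,0,0.1,0,0.5],[0,0,0,0,0.3],[0,0,0,0,0.1],[0,0,0,0,0],[0,0,0,0,0],[0,0,0,0,0]]]'

```text
clock: 19.2
position: [557.8, 46.8, 61.2]
ee_rot: [0.878, -0.477, 0.02, -0.025]
contact_force: [1.2, -0.4, -1.0]
gripper_width: 12.5
```

>>> send_rows --steps '[[[0,0,0,0.1,0],[0,0,0,0.1,0],[0,0,0,0.1,0],[0,0,0,0.1,0],[0,0,0,0.1,0]]]'

```text
clock: 19.62
position: [557.0, 46.4, 61.2]
ee_rot: [0.727, -0.686, 0.012, -0.027]
contact_force: [-0.7, 1.2, 0.6]
gripper_width: 12.7
```

```bash
python3 -c "
from h import *
to([557.3,47.6,58]); print(tool()[2]['wrist_torque'])"
```

```text
pos [557.   46.4  61.2] yawx -1.512 tilt [ 0.054  0.022 -0.998] dtool cm [-0.11 -0.02  0.32] F [-0.7  1.2  0.6] w 12.7 t 19.6167 j [ 0.37  0.43 -0.41 -0.   -0.67 -0.31]
[-0.37956774  0.48903361  0.11312827]
```

>>> send_rows --steps '[[[0,0,0,0.1,0],[0,0,0,0.1,0],[0,0,0,0.1,0],[0,0,0,0.1,0],[0,0,0,0.1,0],[0,0,0,0.1,0],[0,0,0,0.1,0],[0,0,0,0.1,0],[0,0,0,0,0]]]'

```text
clock: 20.37
position: [555.9, 47.1, 61.2]
ee_rot: [-0.386, 0.922, -0.001, 0.026]
contact_force: [0.6, -1.0, 0.3]
gripper_width: 12.4
```

```bash
python3 -c "
from h import *
to([557.3,47.6,58])
im,d=save('wrist','w8'); p=wristpts(d); plat(im,p,d)
im,d=save('side','s5'); plat(im,pts('side',d),d)"
```

```text
pos [555.9  47.1  61.2] yawx -2.349 tilt [ 0.048  0.019 -0.999] dtool cm [-0.12 -0.06  0.33] F [ 0.6 -1.   0.3] w 12.4 t 20.3667 j [ 0.38  0.43 -0.41  0.   -0.68 -1.15]
plat n 10683 12269 slope x,y deg [-0.04  0.39] z at hinge 39.6 rms 0.59
plat n 1111 1494 slope x,y deg [-0.03  0.7 ] z at hinge 39.6 rms 1.21
```

```bash
python3 -c "
from h import *
def bench(n,p,d):
    cs,sn=np.cos(YAW),np.sin(YAW); l=(p-C)@np.array([[cs,-sn,0],[sn,cs,0],[0,0,1]])
    for z0,nm in((0,'bench'),(85,'rim')):
        m=(d>0)&(abs(l[...,2]-z0)<6)
        m&=((np.abs(l[...,:2]).max(-1)<300) if z0==0 else (l[...,0]>-84)&(l[...,0]<-76)&(abs(l[...,1])<138))
        q=l[m]; 
        if len(q)<50: print(n,nm,len(q)); continue
        A=np.c_[q[:,:2],np.ones(len(q))] if z0==0 else np.c_[q[:,1],np.ones(len(q))]
        k=np.ones(len(q),bool)
        for _ in range(6): c=np.linalg.lstsq(A[k],q[k,2],rcond=None)[0]; k=abs(q[:,2]-A@c)<2
        print(n,nm,k.sum(),np.degrees(c[:-1]).round(2),c[-1].round(2))
d=np.load('pics/w8.npy'); bench('wrist',wristpts(d),d)
d=np.load('pics/s5.npy'); bench('side',pts('side',d),d)
"
```

```text
wrist bench 81510 [-0.01 -0.02] -0.22
wrist rim 7214 [-0.06] 84.67
side bench 22881 [-0.03  0.07] -1.04
side rim 191 [0.16] 83.92
```

The bench plane fit shows wrist bias of only 0.02° and side bias of about 0.1°, so I trust the wrist reading. About 0.14 rad remains.

>>> send_rows --steps '[[[0,0,0,0.07,0],[0,0,0,0.07,0],[0,0,0,0,0]]]'

```text
clock: 20.72
position: [555.8, 47.2, 61.2]
ee_rot: [-0.323, 0.946, 0.001, 0.026]
contact_force: [0.7, -0.4, -1.1]
gripper_width: 12.7
```

```bash
python3 -c "
from h import *
to([557.3,47.6,58])
for i in range(2):
  im,d=save('wrist','w9%d'%i); p=wristpts(d); plat(im,p,d)"
```

```text
pos [555.8  47.2  61.2] yawx -2.483 tilt [ 0.048  0.018 -0.999] dtool cm [-0.13 -0.06  0.33] F [ 0.7 -0.4 -1.1] w 12.7 t 20.7167 j [ 0.38  0.43 -0.41  0.   -0.68 -1.29]
plat n 12527 14876 slope x,y deg [0.01 0.01] z at hinge 39.7 rms 0.61
plat n 12533 14882 slope x,y deg [-0.04  0.02] z at hinge 39.7 rms 0.6
```

Level. Release and retreat straight up, then check from higher.

>>> send_rows --steps '[[[0,0,0,0,0.3],[0,0,0,0,0.5],[0,0,0,0,0.5],[0,0,0,0,0.5],[0,0,-2,0,0.5],[0,0,-2.5,0,0.5],[0,0,-3,0,0.5],[0,0,-3,0,0.5],[0,0,-3,0,0.5],[0,0,0,0,0.5]]]'

```text
clock: 21.65
position: [549.4, 44.1, 200.7]
ee_rot: [-0.328, 0.944, 0.001, 0.026]
contact_force: [1.2, 1.0, 0.6]
gripper_width: 42.8
```

```bash
python3 -c "
from h import *
to([557.3,47.6,58])
im,d=save('wrist','w10'); p=wristpts(d); plat(im,p,d); knob(im,p,d)
s,ds=save('side','s6'); ps=pts('side',ds); plat(s,ps,ds)
cs,sn=np.cos(YAW),np.sin(YAW)
hs=cv2.cvtColor(s,cv2.COLOR_BGR2HSV); l=(ps-HZ)@np.array([[cs,-sn,0],[sn,cs,0],[0,0,1]])
m=(ds>0)&(l[...,2]>20)&(l[...,2]<160)&(l[...,0]>-20)&(l[...,0]<60)&(abs(l[...,1])<130)&(hs[...,0]<20)&(hs[...,1]>90)
q=l[m]; c=np.polyfit(q[:,2],q[:,0],1); print('lid',m.sum(),'angle',np.pi/2+np.arctan(c[0]),c)
cv2.imwrite('pics/fin.png',np.hstack([cv2.resize(optics.get_image('scene')[0],(400,300)),cv2.resize(s,(400,300))]))"
```

```text
pos [549.4  44.1 200.7] yawx -2.472 tilt [ 0.048  0.018 -0.999] dtool cm [-1.300e-01  1.000e-02  1.429e+01] F [1.2 1.  0.6] w 42.8 t 21.65 j [ 0.37  0.26 -0.26  0.   -1.   -1.28]
plat n 8966 11138 slope x,y deg [-0.3   0.03] z at hinge 36.9 rms 0.69
knob 1198 [554.2  47.2] [51.9 13. ] bar dir 0.661 z 76.8
plat n 1134 1479 slope x,y deg [-0.04  0.33] z at hinge 39.6 rms 1.21
lid 2985 angle 1.760905765581966 [0.19243333 0.46842514]
```

View pics/fin.png

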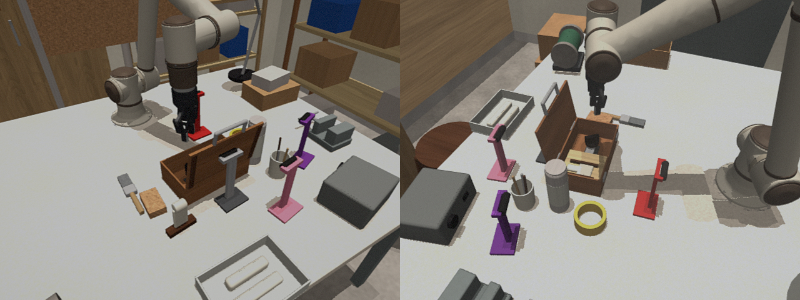

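Final views: in the scene view (left) the lid at (228,150) lies back on the grey stop's roller (232,155), and all the bystanders are in place. In the side view (right) the lid is at (555,130), the platform at (583,165) and the gripper is clear of everything. I'll let the arm settle and check once more.

>>> send_rows --steps '[[[0,0,-1,0,0.5],[0,0,0,0,0.5],[0,0,0,0,0.5],[0,0,0,0,0.5],[0,0,0,0,0.5],[0,0,0,0,0.5],[0,0,0,0,0.5],[0,0,0,0,0.5]]]'

```text
clock: 22.47
position: [542.5, 42.6, 198.2]
ee_rot: [-0.327, 0.945, 0.002, 0.013]
contact_force: [0.1, 0.8, -0.5]
gripper_width: 42.4
```

```bash
python3 -c "
from h import *
im,d=save('wrist','w11'); p=wristpts(d); plat(im,p,d); to([557,47,58]); print(job.job_done())"
```

```text
plat n 8772 10405 slope x,y deg [-0.05  0.01] z at hinge 39.6 rms 0.69
pos [542.4  42.6 198.1] yawx -2.475 tilt [ 0.024  0.013 -1.   ] dtool cm [-1.04 -0.49 14.05] F [ 0.6 -0.5  0.4] w 42.2 t 22.5167 j [ 0.37  0.26 -0.26 -0.   -1.02 -1.28]
the job is handed in; nothing more can be done
None
```

The lid is resting on the grey stop's roller and the platform is level; I handed the job in at 22.5 s. I lifted the lid by its bar and laid it back slowly; it met the roller at about 7 N. I then turned the knob about 2.4 rad clockwise in two grasps without touching the platform.

- **Platform:** the last wrist-camera check put it 0.01° off level. The side camera read 0.33° low, but it had read 0.3–0.4° lower than the wrist camera throughout. A fit to the bench plane showed almost no bias in the wrist camera, so I trusted that one. One wrist reading taken while the arm was still moving disagreed slightly (−0.3° in x), and it was gone once the arm had settled.
- **Lid:** the side camera measured it at 1.76 rad open after I let go, which is within the stop's range.
- **Everything else:** the other things on the bench looked unmoved by eye in the last pictures. The gripper was clear of everything, with no force on it.

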